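# Switch the dust extraction from the sander to the lathe

## Task

Switch the dust extraction over from the sander to the lathe by pushing the damper levers with the fingertips. First push the lathe's orange-gripped lever past its half-open notch to the fully open stop while the sander's damper is still open, then push the sander's blue-gripped lever back to its fully closed stop, so that the fan is never left with both dampers shut. Leave everything else on the bench where it is: nothing is picked up.

Things in the scene. Friction and masses are not known exactly. Their poses are not given: they have to be found in the camera images.
- lathe_lever (a joint): angle (rad) of the lathe branch's orange-gripped damper lever, turning level about an upright axis: 0 = closed stop, lever square across the duct, pointing to the robot's side; 0.785 = half-open notch; 1.571 = fully open stop, lever in line with the duct. Seen from above it opens clockwise (from the header's -x round to its +y)
- lathe_pivot (a point): on the turning axis of the orange-gripped lever, at the height of its centre line, 195 mm above the bench. A spring plunger holds each of the 3 notches: about 5 N at the grip frees it from any of them; 0.1 rad or more past a ridge (tops at 0.39 and 1.18 rad) it runs into the next notch by itself and stays. The plunger's knob stands up to 33 mm above this height
- lathe_grip (a point): on the centre line of the orange grip, 110 mm from the pivot at the same height. The grip is a level round sleeve 22 mm thick, 75 to 145 mm from the pivot; inside that the lever is a flat bar 20 mm wide over a quadrant plate reaching 66 mm out. Under the grip is free air down to the duct, whose top is 135 to 144 mm above the bench
- sander_lever (a joint): angle (rad) of the sander branch's blue-gripped damper lever, turning level about an upright axis: 0 = closed stop, lever square across the duct, pointing to the robot's side; 0.785 = half-open notch; 1.571 = fully open stop, lever in line with the duct. Seen from above it opens clockwise (from the header's -x round to its +y)
- sander_pivot (a point): on the turning axis of the blue-gripped lever, at the height of its centre line, 195 mm above the bench. A spring plunger holds each of the 3 notches: about 5 N at the grip frees it from any of them; 0.1 rad or more past a ridge (tops at 0.39 and 1.18 rad) it runs into the next notch by itself and stays. The plunger's knob stands up to 33 mm above this height
- sander_grip (a point): on the centre line of the blue grip, 110 mm from the pivot at the same height. The grip is a level round sleeve 22 mm thick, 75 to 145 mm from the pivot; inside that the lever is a flat bar 20 mm wide over a quadrant plate reaching 66 mm out. Under the grip is free air down to the duct, whose top is 135 to 144 mm above the bench
- header: fixed galvanised extraction duct, 100 mm thick, lying across the bench, its axis 85 mm up along the body's y; a green damper sits in it 150 mm either side of the middle (which colour on which side varies). Origin on the bench under its middle. Three legs of the same duct leave it at y = -300, 0, 300 mm towards +x over the bench's back edge
- oil_bottle: amber bottle of finishing oil, 60 mm across and 145 mm tall, standing in front of the duct between the two dampers; origin under its centre; loose bystander, not part of the job
- wax_tin: round yellow tin, 72 mm across and 45 mm tall, standing in front of the duct; origin under its centre; loose bystander, not part of the job
- bowl: turned pale wooden bowl, 148 mm across and 58 mm tall, standing in front of the duct; origin under its centre; loose bystander, not part of the job
- gouge: turning gouge lying on the bench, 435 mm long, 35 mm thick at the wooden handle; origin under its axis, 400 mm from the butt of the handle; loose bystander, not part of the job
- mallet: dark wooden carver's mallet standing on its head, handle up, 82 mm across the head and 256 mm tall; origin under its centre; loose bystander, not part of the job
- faceplate: steel lathe faceplate, 100 mm across and 34 mm tall, lying in front of the duct; origin under its centre; loose bystander, not part of the job
- calipers: steel outside calipers lying flat, 190 mm long, 100 mm wide, 12 mm thick; origin under the middle; loose bystander, not part of the job

How it is judged:
By the outcome, as a careful person would: the job done as asked, in the order asked, and still so for the second after the job is handed in, with the robot touching nothing.
It also fails if it takes over 54 s, if anything falls off the work surface, if the arm or the gripper's body presses on something with over 40 N, if the wrist force passes 120 N, or if a joint passes its speed limit or range.

## Robot

A 6-joint arm with a two-finger parallel gripper is mounted at the origin on the work surface. World frame = base frame: x ahead of the robot, y to its left, z up, the work surface at z = 0. Lengths are in m, angles in degrees, forces in N, time in s.
With the tool pointing down it reaches from about 0.35 to 0.85 m from the base axis. Payload 8.1 kg.
Tool frame: the origin (TCP) lies between the finger pads; the fingertips stand 25 mm ahead of it and the grasp point (between the pads) lies 6 mm ahead of it; x points along the fingers, y is the direction in which the jaws open and shut, and the axes are right-handed (so a half turn about x gives the same grasp; the last joint's range is limited). The gripper opens to 93 mm and grips with 3 to 60 N. Pads are 15 mm wide; open, the fingers measure 128 mm over their backs; the gripper's body (75 mm by 188 mm) begins 65 mm behind the grasp point.
Start: joints at [66.555, 7.471, 85.268, -0, 87.261, -4.893], TCP at [0.191, 0.569, 0.244] pointing down, gripper open.
Joint ranges: [-169.43, 169.43], [-51.17, 129.36], [1.28, 143.12], [-76.62, 256.62], [0, 156.53], [-152.29, 152.29]. Speed limits (degrees/s): [136.94, 136.94, 159.86, 180, 180, 180].

## Interface

Orientations are given as a 3x3 rotation matrix whose columns are the frame's x, y, z axes.
In Python, from rig import robot gives the robot as it stands. The module is installed in compiled form; this text tells all that it offers.
- The arm moves only by the tool step_arm, never from a script. Its argument "steps" is a list of rows, each a list of 4 numbers: the shift along the tool's x, y, z in cm, then the turn about the tool's x in degrees. In form: [[tx, ty, tz, yaw], ...]. A call has 1 to 8 rows; each row shifts and turns the pose as measured when the row begins, along the tool's axes as they then stand; what a row does not reach is not made up. A row lasts 1/8 s, in which the tool goes at most 62.5 mm and 10.7 degrees, less where a joint would pass 70% of its speed; a pose out of reach is approached as far as the arm can. A call with a gripper value outside its range is refused whole. "gripper" is the closure, from 0 (fully open) to 1 (shut), set as the call begins (left out, the last holds). The fingers move at their own pace and stop on an object; "newtons" is the grip in N (left out, the last holds). Time passes only in rows, so rows that do not move let the fingers close. It gives the time, the measured TCP pose, the force and the opening at its end, in the units of the state.
- robot.sense(): the state, without advancing time (a new reading comes with each control period).
- robot.read_camera(name): name is "side" or "top"; returns a dict with "pixels" (480x640x3 uint8, red, green, blue), "z_map" (480x640 float32, m along the optical axis (not along the pixel's ray), 0 where there is no reading), "intrinsics" (3x3 intrinsics, pixels), "D" ([k1, k2, p1, p2, k3] as OpenCV has them; the pictures are not rectified), "world_from_camera" (4x4, takes a point from camera to world coordinates). Camera axes: x right, y down, z forward; pixel columns grow to the right and rows downward; lengths in m; the calibration is good to about 2 mm. A picture is of the moment at which its call begins.
- robot.close_job(): hands the job in, once; it reports no verdict.
Trained networks look in the newest picture that a camera, given by its name, has taken for a name from the list of things; names that differ only in an ending like _2 or _b are one class to them, and where a whole thing is asked for, a point or a joint stands for the part that bears it (a point fixed in the world has none). Each returns a list of dicts, best first, with "score" (0 to 1); they miss things now and then, are a little off and sometimes report something else, mostly with a low value. They report only what shows in the picture. A call takes as long as a camera call.
- robot.boxes_of(camera, label): "xy" ([column, row] in pixels, amid what is visible of it).
- robot.outline_of(camera, label): "mask" (480x640 bool, what is visible of it) and "xy" ([column, row] in pixels, amid what is visible of it).
The state is a dict: "t": time; "qpos": joint angles; "joint_velocities": joint speeds; "joint_torque": joint torques, N m; "position": TCP position; "ee_rot": TCP orientation; "ft_force": force on the tool from outside, world axes, zero at the start; "wrist_torque": the same for the moment, N m; "finger_gap": finger opening in m.
Only numpy, scipy, OpenCV 4.12 (cv2) and the standard library are available. Lean on these libraries where they do the work, as an engineer would, in place of code of your own. Each camera call takes 0.05 s, during which the arm holds its last target. There are 200 camera calls.

## Working session

There is one attempt and no reset: what is moved stays moved. The work goes in short steps, Python scripts to look and compute and a tool call to move; the robot and the scene stay as the last step left them, time stands still between calls to the robot, and variables do not carry over. Pictures are saved under pics/ and viewed, about 8 in all and at most 12, crops included, and the job is handed in when it is done.

Besides the shell and the picture viewer there is one more tool, called after "Emit:" as name(argument=value, ...), one argument or row to a line, values as JSON. step_arm: Moves the arm, as the interface text tells. Its arguments: {"type":"object","properties":{"steps":{"type":"array","items":{"type":"array","items":{"type":"number"}}},"gripper":{"type":"number"},"newtons":{"type":"number"}},"required":["steps"]}

```bash
mkdir -p pics; cat > h.py <<'E'
from rig import robot
import numpy as np, cv2
def shot(cam,fn=None):
    r=robot.read_camera(cam)
    if fn: cv2.imwrite('pics/'+fn,r['pixels'][...,::-1])
    return r
def pts(r,uv):
    uv=np.atleast_2d(uv).astype(float)
    z=np.array([r['z_map'][int(v),int(u)] for u,v in uv])
    n=cv2.undistortPoints(uv[:,None],r['intrinsics'],np.array(r['D'],float))[:,0]
    P=np.c_[n*z[:,None],z,np.ones(len(z))]
    return (P@r['world_from_camera'].T)[:,:3],z
def maskpts(r,m):
    v,u=np.nonzero(m); P,z=pts(r,np.c_[u,v]); return P[z>0]
E
python3 - <<'E'
from h import *
np.set_printoptions(precision=3,suppress=True)
s=robot.sense(); print(s['t'],s['position'],s['ee_rot'],s['finger_gap'])
for c in('top','side'):
    r=shot(c,c+'1.png')
    print(c,r['world_from_camera'])
    for l in('lathe_grip','sander_grip','lathe_pivot','sander_pivot','lathe_lever','sander_lever','header','mallet','oil_bottle','bowl','wax_tin','faceplate','gouge','calipers'):
        for d in robot.outline_of(c,l)[:2]:
            P=maskpts(r,d['mask'])
            if len(P): print(l,round(d['score'],2),d['xy'],np.median(P,0),np.percentile(P,2,0),np.percentile(P,98,0))
E
```

```text
0.0 [0.191 0.568 0.243] [[-0.001  0.318  0.948]
 [-0.002  0.948 -0.318]
 [-1.    -0.002 -0.   ]] 0.09299571928556521
top [[ 0.016 -0.981  0.193  0.24 ]
 [-1.    -0.013  0.013 -0.041]
 [-0.01  -0.193 -0.981  1.261]
 [ 0.     0.     0.     1.   ]]
lathe_grip 0.82 [244.7, 219.5] [0.505 0.126 0.2  ] [0.425 0.115 0.   ] [0.58  0.16  0.218]
lathe_grip 0.54 [274.8, 269.1] [0.427 0.08  0.008] [0.385 0.038 0.003] [0.473 0.124 0.037]
sander_grip 0.97 [370.6, 210.5] [ 0.528 -0.124  0.2  ] [ 0.471 -0.181  0.104] [ 0.585 -0.071  0.218]
lathe_pivot 0.66 [272.0, 269.7] [0.427 0.081 0.008] [0.385 0.039 0.002] [0.473 0.125 0.037]
lathe_pivot 0.59 [244.0, 204.7] [0.542 0.122 0.155] [0.439 0.065 0.088] [0.619 0.189 0.207]
sander_pivot 0.58 [385.8, 200.3] [ 0.549 -0.162  0.175] [ 0.479 -0.237  0.083] [ 0.627 -0.079  0.207]
lathe_lever 0.78 [245.2, 223.4] [0.497 0.125 0.201] [0.425 0.115 0.192] [0.579 0.136 0.219]
lathe_lever 0.51 [274.2, 270.4] [0.427 0.079 0.008] [0.384 0.036 0.002] [0.473 0.126 0.037]
header 0.98 [319.3, 119.8] [ 0.759 -0.018  0.125] [ 0.523 -0.351 -0.206] [1.069 0.317 0.137]
mallet 0
[... 1681 characters left out ...]
0.11 ] [ 0.389 -0.436  0.01 ] [ 0.446 -0.368  0.256]
oil_bottle 0.64 [322.4, 256.5] [ 0.433 -0.046  0.086] [ 0.415 -0.063  0.007] [ 0.463 -0.018  0.147]
bowl 0.69 [238.8, 200.6] [0.44  0.272 0.035] [0.362 0.181 0.007] [0.495 0.317 0.061]
wax_tin 0.83 [397.3, 319.1] [ 0.452 -0.243  0.044] [ 0.428 -0.272  0.004] [ 0.491 -0.207  0.048]
faceplate 0.79 [284.3, 248.9] [0.421 0.069 0.01 ] [0.384 0.033 0.005] [0.474 0.124 0.038]
gouge 0.93 [249.8, 312.0] [ 0.256 -0.016  0.03 ] [ 0.238 -0.157  0.015] [0.277 0.25  0.036]
gouge 0.69 [238.5, 201.4] [0.439 0.272 0.036] [0.361 0.181 0.008] [0.493 0.317 0.061]
calipers 0.84 [355.2, 376.8] [ 0.286 -0.259  0.01 ] [ 0.193 -0.298  0.005] [ 0.373 -0.203  0.014]
```

View pics/top1.png

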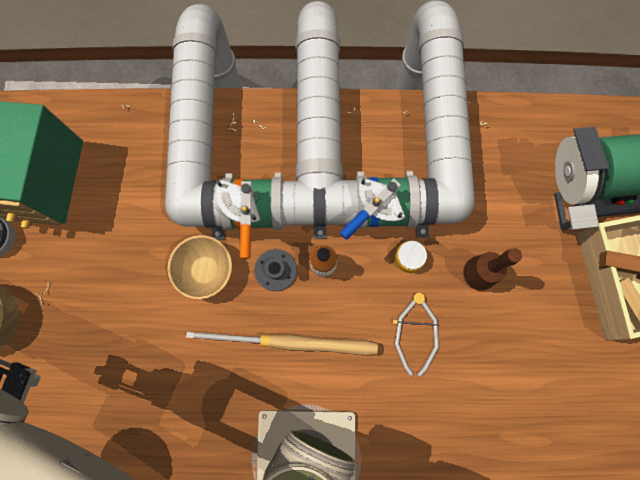

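```bash
python3 - <<'E'
from h import *
np.set_printoptions(precision=3,suppress=True)
for c in('top','side'):
    r=shot(c)
    hsv=cv2.cvtColor(r['pixels'],cv2.COLOR_RGB2HSV)
    for n,lo,hi in(('orange',(5,150,100),(20,255,255)),('blue',(98,130,60),(125,255,255))):
        P=maskpts(r,cv2.inRange(hsv,lo,hi)>0)
        P=P[(P[:,2]>.19)&(P[:,2]<.215)&(P[:,0]>.4)&(P[:,0]<.72)&(abs(P[:,1])<.3)]
        if len(P)<10: continue
        m=P[:,:2].mean(0); w,V=np.linalg.eigh(np.cov((P[:,:2]-m).T)); t=(P[:,:2]-m)@V[:,1]
        print(c,n,len(P),m,V[:,1],np.degrees(np.arctan2(V[1,1],V[0,1])),np.percentile(t,[1,99]),m+V[:,1]*t.min(),m+V[:,1]*t.max())
    # header axis: points above z .11
E
```

```text
top orange 362 [0.457 0.122] [-0.545  0.839] 122.99287849652826 [-0.027  0.026] [ 0.604 -0.104] [0.442 0.145]
top blue 326 [ 0.494 -0.096] [-0.72   0.693] 136.09323790327304 [-0.034  0.033] [ 0.518 -0.119] [ 0.47  -0.073]
side orange 268 [0.454 0.119] [-0.916  0.401] 156.37839783033917 [-0.034  0.031] [0.621 0.046] [0.425 0.132]
side blue 296 [ 0.49  -0.098] [-0.709  0.705] 135.1850611650148 [-0.035  0.031] [ 0.515 -0.123] [ 0.468 -0.076]
```

The top picture shows the orange lever at about (245,205)-(245,257), pointing at the robot, so it is closed. The blue lever is at about (378,203)-(345,235), at 45°, so it is half open. I'll do one robust fit and then move.

```bash
cat >> h.py <<'E'
def fit(c,fn=None):
    r=shot(c,fn); hsv=cv2.cvtColor(r['pixels'],cv2.COLOR_RGB2HSV); o={}
    for n,lo,hi in(('orange',(5,150,100),(20,255,255)),('blue',(98,130,60),(125,255,255))):
        m=cv2.inRange(hsv,lo,hi); k,L,S,_=cv2.connectedComponentsWithStats(m); best=None
        for i in range(1,k):
            if S[i,4]<60: continue
            P=maskpts(r,L==i); P=P[(P[:,2]>.188)&(P[:,2]<.21)&(P[:,0]>.4)&(P[:,0]<.72)&(abs(P[:,1])<.33)]
            if best is None or len(P)>len(best): best=P
        if best is None or len(best)<20: print(c,n,'none'); continue
        vx,vy,x,y=cv2.fitLine(best[:,:2].astype(np.float32),cv2.DIST_HUBER,0,.001,.001).ravel()
        if vx>0 or vy*1>0 and False: vx,vy=-vx,-vy
        t=(best[:,:2]-[x,y])@[vx,vy]; a,b=np.percentile(t,[1,99])
        mid=np.array([x,y])+(a+b)/2*np.array([vx,vy])
        print(c,n,len(best),'mid',mid.round(4),'len',round(b-a,3),'theta',np.degrees(np.arctan2(vy,-vx)).round(1),'pivot',(mid-.11*np.array([vx,vy])).round(4),'z',best[:,2].max().round(3))
E
python3 -c "
from h import *
fit('top');fit('side')"
```

```text
top orange 363 mid [0.4564 0.1243] len 0.066 theta 0.1 pivot [0.5664 0.1241] z 0.209
top blue 325 mid [ 0.494  -0.0961] len 0.066 theta 44.1 pivot [ 0.573  -0.1726] z 0.21
side orange 267 mid [0.4565 0.119 ] len 0.065 theta -1.4 pivot [0.5665 0.1216] z 0.21
side blue 296 mid [ 0.4911 -0.1   ] len 0.066 theta 43.2 pivot [ 0.5712 -0.1754] z 0.21
```

Emit:
step_arm(
  steps=[
    [-2,0,0,0],
    [-1,-5,0,0],
    [0,-5,0,0],
    [0,-5,0,0],
    [0,-5,0,0],
    [0,-5,2,0],
    [0,-5,2,0],
    [0,0,0,0],
  ],
  gripper=1,
  newtons=20,
)

```text
t: 2.7
position: [0.1326, 0.2662, 0.285]
ee_rot: [[0.009, 0.317, 0.948], [0.012, 0.948, -0.317], [-1.0, 0.014, 0.005]]
ft_force: [-0.2, 0.6, 0.7]
finger_gap: 0.0178
```

Emit:
step_arm(
  steps=[
    [0,-1.3,6,0],
    [0,-1.3,6,0],
    [0,-1.3,6,0],
    [0,-1.3,6,0],
    [0,-1.3,6,0],
    [0,-1.3,6,0],
    [0,0,0,-9],
    [0,0,0,-9],
  ],
)

```text
t: 3.7
position: [0.4612, 0.0836, 0.2937]
ee_rot: [[0.018, -0.013, 1.0], [0.023, 1.0, 0.012], [-1.0, 0.023, 0.019]]
ft_force: [-0.5, -0.2, 0.5]
finger_gap: 0.0003
```

Emit:
step_arm(
  steps=[
    [2.5,-0.8,-0.3,0],
    [2.5,-0.3,0,0],
    [2.5,0,0,0],
    [1.5,0,0,0],
    [0.4,0,0,0],
    [0,0,0,0],
  ],
)

```text
t: 4.45
position: [0.466, 0.0773, 0.2007]
ee_rot: [[0.022, -0.016, 1.0], [0.024, 1.0, 0.016], [-0.999, 0.024, 0.023]]
ft_force: [-0.8, 0.3, -0.2]
finger_gap: 0.0004
```

```bash
python3 -c "
from h import *
print(robot.sense()['position'],robot.sense()['ft_force']);fit('top');fit('side','s2.png')"
```

```text
[0.46597662 0.07734781 0.20066547] [-0.84641896  0.30969433 -0.20964014]
top orange 128 mid [0.4347 0.1255] len 0.028 theta -32.3 pivot [0.5277 0.1842] z 0.209
top blue 321 mid [ 0.4939 -0.0963] len 0.067 theta 43.3 pivot [ 0.5739 -0.1718] z 0.21
side orange 221 mid [0.4506 0.1191] len 0.054 theta 1.6 pivot [0.5605 0.116 ] z 0.21
side blue 294 mid [ 0.4914 -0.0998] len 0.066 theta 44.1 pivot [ 0.5704 -0.1763] z 0.209
```

View pics/s2.png

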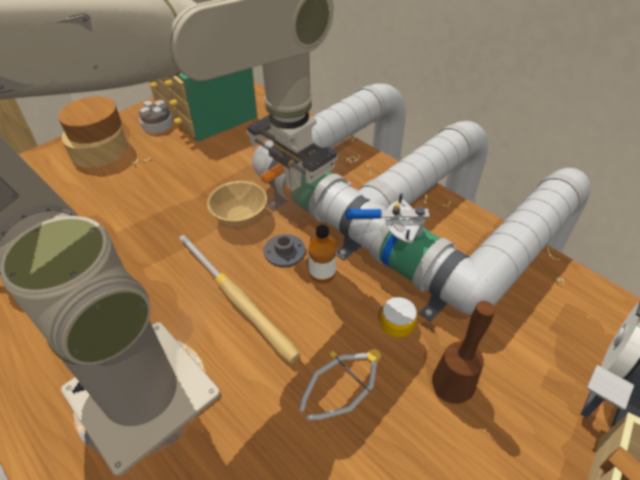

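The picture shows the closed fingers beside the orange grip at about (280,175), on the bottle side, and the bystanders are untouched. Now the push along the arc.

Emit:
step_arm(
  steps=[
    [0,0.8,-0.8,0],
    [0,0.8,0,0],
    [0,1.0,-0.2,5],
    [0,1.0,-0.2,5],
    [0,1.0,-0.2,5],
    [0,1.0,-0.2,5],
    [0,1.0,-0.2,5],
  ],
)

```text
t: 5.42
position: [0.4547, 0.1451, 0.2037]
ee_rot: [[0.025, 0.421, 0.907], [0.019, 0.907, -0.422], [-1.0, 0.027, 0.015]]
ft_force: [-0.1, -1.1, -0.3]
finger_gap: 0.0006
```

Emit:
step_arm(
  steps=[
    [0.1,1.0,-0.2,5],
    [0.1,1.0,-0.2,5],
    [0.1,1.0,-0.2,5],
    [0.1,1.0,-0.2,5],
    [0.1,1.0,-0.2,5],
  ],
)

```text
t: 6.05
position: [0.475, 0.1955, 0.202]
ee_rot: [[0.027, 0.773, 0.634], [0.018, 0.634, -0.774], [-0.999, 0.033, 0.003]]
ft_force: [-3.1, -4.9, 3.6]
finger_gap: 0.0003
```

```bash
python3 -c "
from h import *
fit('top');fit('side')"
```

```text
top orange none
top blue 327 mid [ 0.4939 -0.0961] len 0.066 theta 43.9 pivot [ 0.5731 -0.1725] z 0.209
side orange 62 mid [0.5065 0.1903] len 0.023 theta 53.4 pivot [0.5721 0.102 ] z 0.209
side blue 291 mid [ 0.4915 -0.0996] len 0.066 theta 43.8 pivot [ 0.5708 -0.1758] z 0.21
```

Emit:
step_arm(
  steps=[
    [0.1,1.0,-0.1,5],
    [0.1,1.0,-0.1,5],
    [0.1,1.0,-0.15,5],
    [0.1,1.0,-0.2,5],
    [0.1,1.0,-0.2,5],
  ],
)

```text
t: 6.78
position: [0.5134, 0.2289, 0.1997]
ee_rot: [[0.026, 0.968, 0.25], [0.02, 0.25, -0.968], [-0.999, 0.03, -0.013]]
ft_force: [-0.1, -0.2, -0.5]
finger_gap: 0.0003
```

Emit:
step_arm(
  steps=[
    [0,1.0,-0.2,5],
    [0,0.8,-0.2,4],
    [0,0.5,0,0],
    [0,0,0,0],
  ],
)

```text
t: 7.28
position: [0.5353, 0.2384, 0.201]
ee_rot: [[0.027, 0.995, 0.101], [0.021, 0.1, -0.995], [-0.999, 0.029, -0.019]]
ft_force: [0.6, 0.3, -0.2]
finger_gap: 0.0006
```

```bash
python3 -c "
from h import *
fit('top');fit('side')"
```

```text
top orange 68 mid [0.5638 0.2093] len 0.019 theta -2.3 pivot [0.6738 0.2137] z 0.207
top blue 327 mid [ 0.4939 -0.0962] len 0.067 theta 43.7 pivot [ 0.5734 -0.1722] z 0.21
side orange 89 mid [0.563  0.2258] len 0.045 theta -83.8 pivot [0.5749 0.3352] z 0.208
side blue 312 mid [ 0.4911 -0.1   ] len 0.066 theta 44.4 pivot [ 0.5697 -0.177 ] z 0.21
```

Emit:
step_arm(
  steps=[
    [0,-2,0,0],
    [0,-3,0,0],
    [-2,-3,0,0],
    [-4,-2,0,0],
    [-3,-3,3,0],
    [0,-2,4,0],
    [0,0,4,0],
    [0,0,0,0],
  ],
)

```text
t: 8.38
position: [0.3887, 0.1082, 0.2876]
ee_rot: [[0.03, 0.993, 0.111], [0.021, 0.11, -0.994], [-0.999, 0.032, -0.018]]
ft_force: [-0.5, -0.0, 0.7]
finger_gap: 0.001
```

```bash
python3 -c "
from h import *
fit('top','t3.png');fit('side')"
```

```text
top orange 280 mid [0.5625 0.2359] len 0.065 theta 85.9 pivot [0.5704 0.1262] z 0.21
top blue 326 mid [ 0.4941 -0.0963] len 0.067 theta 44.3 pivot [ 0.5729 -0.173 ] z 0.21
side orange 145 mid [0.5603 0.2343] len 0.062 theta 88.1 pivot [0.564  0.1243] z 0.209
side blue 296 mid [ 0.4915 -0.0995] len 0.066 theta 45.5 pivot [ 0.5686 -0.1779] z 0.209
```

View pics/t3.png

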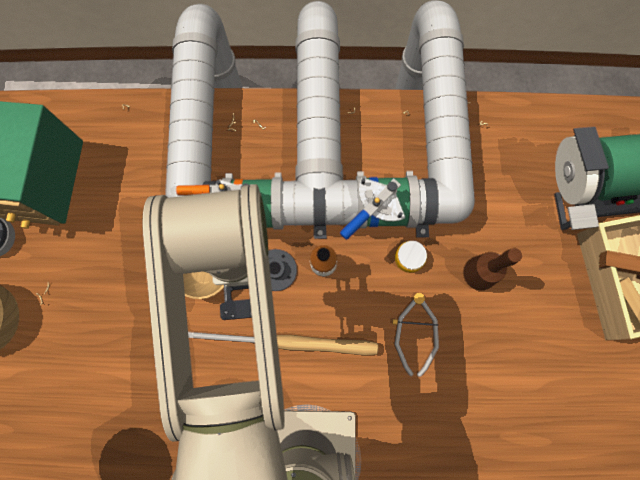

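The lathe grip now lies along the duct at (178-225,188), at about 87° measured. That could be 2° short of the stop, so I'll nudge it firmly against the stop.

Emit:
step_arm(
  steps=[
    [0,2,-5,0],
    [0,4,-5,0],
    [2,3,-1.5,0],
    [4,0,0,0],
    [2.6,0,0,0],
    [0,2,0,3],
    [0,2,0,2],
    [0,0,0,0],
  ],
)

```text
t: 9.48
position: [0.5058, 0.2542, 0.2007]
ee_rot: [[0.023, 0.999, 0.036], [0.023, 0.035, -0.999], [-0.999, 0.023, -0.022]]
ft_force: [0.1, 0.9, 1.3]
finger_gap: 0.0003
```

Emit:
step_arm(
  steps=[
    [0,1.5,1,0],
    [0,1.2,0.5,0],
    [0,0.4,0,0],
    [0,0.4,0,0],
    [0,0.4,0,0],
  ],
)

```text
t: 10.1
position: [0.5394, 0.2408, 0.2009]
ee_rot: [[0.006, 0.999, 0.04], [0.022, 0.04, -0.999], [-1.0, 0.007, -0.021]]
ft_force: [-30.1, -4.6, 17.8]
finger_gap: 0.0008
```

It's at the stop (about 30 N along x). Now I'll retreat and move to the sander.

Emit:
step_arm(
  steps=[
    [0,-1.5,0,0],
    [0,-3,0,0],
    [-1,-3,0,0],
    [-4,0,0,0],
    [-4,0,5,0],
    [0,0,6,0],
    [0,0,6,0],
    [0,0,6,0],
  ],
)

```text
t: 11.1
position: [0.4701, 0.0036, 0.2894]
ee_rot: [[0.007, 0.999, 0.049], [0.021, 0.048, -0.999], [-1.0, 0.008, -0.021]]
ft_force: [0.8, -0.1, -0.7]
finger_gap: 0.0004
```

Emit:
step_arm(
  steps=[
    [0,0,6,0],
    [0,2,1,-9],
    [0,0,0,-9],
    [0,0,0,-9],
    [0,0,0,-9],
    [0,0,0,-8],
    [0,0,0,0],
  ],
)

```text
t: 11.98
position: [0.4936, -0.074, 0.2901]
ee_rot: [[0.011, 0.675, 0.738], [0.02, 0.737, -0.675], [-1.0, 0.022, -0.005]]
ft_force: [-0.1, -0.8, 0.6]
finger_gap: 0.0006
```

```bash
python3 -c "
from h import *
fit('top');fit('side')"
```

```text
top orange 302 mid [0.562  0.2362] len 0.065 theta 87.9 pivot [0.566  0.1263] z 0.21
top blue 82 mid [ 0.4751 -0.0803] len 0.023 theta 84.4 pivot [ 0.4858 -0.1898] z 0.209
side orange 167 mid [0.5593 0.2364] len 0.066 theta 86.6 pivot [0.5659 0.1266] z 0.209
side blue 298 mid [ 0.4913 -0.0996] len 0.066 theta 45.8 pivot [ 0.5681 -0.1785] z 0.21
```

Emit:
step_arm(
  steps=[
    [0,2.9,1.7,0],
    [2.5,0.3,0,0],
    [2.5,0,0,0],
    [2.5,0,0,0],
    [1.2,0,0,0],
    [0,0,0,0],
  ],
)

```text
t: 12.82
position: [0.5307, -0.0598, 0.2028]
ee_rot: [[0.014, 0.688, 0.725], [0.019, 0.725, -0.688], [-1.0, 0.023, -0.003]]
ft_force: [0.0, -0.2, 0.3]
finger_gap: 0.0004
```

```bash
python3 -c "
from h import *
fit('top','t4.png');fit('side')"
```

```text
top orange 306 mid [0.5613 0.2355] len 0.066 theta 87.2 pivot [0.5667 0.1257] z 0.21
top blue 89 mid [ 0.4763 -0.0788] len 0.021 theta -8.9 pivot [ 0.5849 -0.0619] z 0.209
side orange 167 mid [0.5602 0.2376] len 0.067 theta 86.1 pivot [0.5677 0.1278] z 0.209
side blue 301 mid [ 0.4912 -0.0999] len 0.066 theta 44.7 pivot [ 0.5694 -0.1773] z 0.209
```

Emit:
step_arm(
  steps=[
    [0,-1.3,0,0],
    [0,-1.2,0,0],
    [0,-1.0,-0.2,-5],
    [0,-1.0,-0.2,-5],
    [0,-1.0,-0.2,-5],
    [0,-1.0,-0.2,-5],
  ],
)

```text
t: 13.68
position: [0.4841, -0.1079, 0.2063]
ee_rot: [[0.026, 0.389, 0.921], [0.021, 0.921, -0.389], [-0.999, 0.029, 0.016]]
ft_force: [1.3, 1.4, -0.1]
finger_gap: 0.0006
```

Emit:
step_arm(
  steps=[
    [0.2,-1.0,-0.2,-5],
    [0.2,-1.0,-0.2,-5],
    [0.1,-1.0,-0.2,-5],
    [0.1,-0.8,-0.2,-4],
    [0,-0.4,0,-2],
  ],
)

```text
t: 14.3
position: [0.4634, -0.1489, 0.2016]
ee_rot: [[0.03, 0.022, 0.999], [0.023, 0.999, -0.023], [-0.999, 0.023, 0.03]]
ft_force: [1.3, 20.7, 1.4]
finger_gap: 0.0003
```

About 21 N now opposes the push, so the sander lever is on its closed stop. I'll back off and check.

Emit:
step_arm(
  steps=[
    [0,1.5,0,0],
    [0,2.5,0,0],
    [-3,0,0,0],
    [-5,0,0,0],
    [-3,0,-5,0],
    [0,3,-6,0],
    [0,5,-3,0],
    [0,5,0,0],
  ],
)

```text
t: 15.3
position: [0.3219, 0.0214, 0.317]
ee_rot: [[0.036, 0.038, 0.999], [0.019, 0.999, -0.038], [-0.999, 0.02, 0.036]]
ft_force: [0.8, 0.3, 0.1]
finger_gap: 0.0004
```

Emit:
step_arm(
  steps=[
    [0,5,-2,0],
    [0,5,-2,0],
    [0,5,-2,0],
    [0,5,0,0],
    [0,0,0,0],
  ],
)

```text
t: 15.92
position: [0.265, 0.2311, 0.3214]
ee_rot: [[0.048, 0.038, 0.998], [0.022, 0.999, -0.039], [-0.999, 0.023, 0.047]]
ft_force: [-0.1, -0.8, -0.4]
finger_gap: 0.0007
```

```bash
python3 - <<'E'
from h import *
print(robot.sense()['position'],robot.sense()['ft_force'])
fit('top','t5.png');fit('side')
r=shot('top')
for l in('mallet','oil_bottle','wax_tin','faceplate','bowl','gouge','calipers'):
    d=robot.outline_of('top',l)
    if d: print(l,np.median(maskpts(r,d[0]['mask']),0).round(3))
E
```

```text
[0.26504384 0.23108582 0.32135387] [-0.14453412 -0.77664346 -0.38280407]
top orange 306 mid [0.5612 0.2359] len 0.066 theta 88.1 pivot [0.5649 0.126 ] z 0.21
top blue 331 mid [ 0.4642 -0.1743] len 0.066 theta -0.8 pivot [ 0.5741 -0.1726] z 0.209
side orange 165 mid [0.5605 0.2368] len 0.066 theta 86.2 pivot [0.5679 0.127 ] z 0.209
side blue 365 mid [ 0.4644 -0.1792] len 0.066 theta 0.8 pivot [ 0.5744 -0.1807] z 0.209
mallet [ 0.419 -0.387  0.11 ]
oil_bottle [ 0.434 -0.033  0.099]
wax_tin [ 0.457 -0.234  0.044]
faceplate [0.427 0.079 0.009]
bowl [0.43  0.256 0.027]
gouge [ 0.259 -0.001  0.028]
calipers [ 0.306 -0.248  0.008]
```

View pics/t5.png

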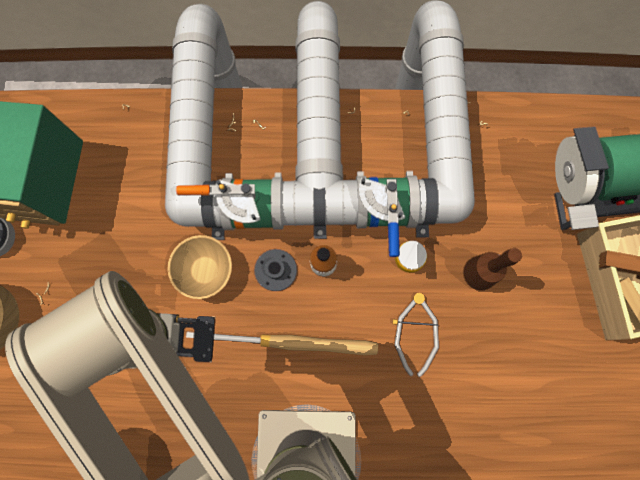

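The orange lever lies along the duct at (178-225,188), fully open. The blue lever points at the robot at (393,215-255), closed. The bystanders are where they were, and the arm is clear.

```bash
python3 -c "
from h import *
robot.close_job()"
```

```text
the job is handed in; nothing more can be done
```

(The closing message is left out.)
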